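Set the bench block on the stop's mark

ROBOT

A 6-joint arm with a two-finger parallel gripper is mounted at the origin on the work surface. World frame = base frame: x ahead of the robot, y to its left, z up, the work surface at z = 0. Lengths are in m, angles in rad, forces in N, time in s.
With the tool pointing down it reaches from about 0.35 to 0.725 m from the base axis. Payload 6 kg.
Tool frame: the origin (TCP) lies at the very end of the fingers, on their centre line; the grasp point (between the pads) lies 19 mm behind it (r.grip_depth is the z of the grasp point in the tool frame, in m); z points along the fingers, y is the line along which they close (so a half turn about z gives the same grasp; the last joint's range is limited). The gripper opens to 85 mm and grips with 20 to 120 N. Pads are 22 mm wide; open, the fingers measure 114 mm over their backs; the gripper's body (76 mm by 85 mm) begins 54 mm behind the grasp point. The pads swing forward as they close: fully open they stand 13 mm farther back than shut.
Start: joints at [0.334, 0.04, 0.085, 0, -1.615, -0.334], TCP at [0.6, 0, 0.231] pointing down, gripper open.
Joint ranges: [-2.56, 2.56], [-1.29, 2.01], [-1.08, 1.49], [-3.29, 1.98], [-2.81, -0.18], [-2.99, 2.99]. Speed limits (rad/s): [2.57, 2.57, 3.01, 3.14, 3.14, 3.14].

INTERFACE

Orientations are given as a unit quaternion [w, x, y, z].
In Python, from rig import r gives the robot as it stands.
- The arm moves only by the tool drive_tool, never from a script. Its arguments are lists of equal length, an entry for each row: "claw": the opening, from 0 (shut) to 1 (fully open); "linear": the shift along the world's x, y, z in m, a list of three; "twist": the turn, a rotation vector about the world's x, y, z in rad, a list of three. In form: {"claw": [claw, ...], "linear": [[dx, dy, dz], ...], "twist": [[ax, ay, az], ...]}. A call has 1 to 10 rows; each row shifts and turns the commanded pose from where the row before left it; what a row does not reach is not made up. A row lasts 1/12 s, in which the tool goes at most 41.7 mm and 7.16 degrees, less where a joint would pass 70% of its speed; a pose out of reach is approached as far as the arm can. A call is refused whole if a number of a shift passes 0.0417 or a number of a turn 0.125, either way. A call with a gripper value outside its range is refused whole. The fingers move at their own pace and stop on an object; "newtons" is the grip in N (left out, the last holds). Time passes only in rows, so rows that do not move let the fingers close. It gives the time, the measured TCP pose, the force, the opening and the grip force at its end, in the units of the state.
- r.get_obs(): the state, without advancing time (a new reading comes with each control period).
- r.capture(name): name is "scene" or "side" or "wrist"; returns a dict with "frame" (480x640x3 uint8, blue, green, red), "depth" (480x640 float32, m along the optical axis (not along the pixel's ray), 0 where there is no reading), "fovy" (degrees; the focal length in pixels is half the picture's height over the tangent of half this angle, whatever the lens; pixels are square), "cx", "cy" (the principal point, pixels), "k1" (the pictures are not rectified: a ray, as slopes to the right and down, at radius r is drawn at 1 + k1 r^2 times it, then the intrinsics apply), "R" (3x3) and "t" (3): a world point X has camera coordinates R X + t; the wrist camera has in their place "T_tool_cam" (4x4, takes a point from camera to tool coordinates, whose origin is the TCP and whose axes are the flange's). Camera axes: x right, y down, z forward; pixel columns grow to the right and rows downward; lengths in m; the calibration is good to about 2 mm. A picture is of the moment at which its call begins: read the wrist's pose just before it.
- r.hand_in(): hands the job in; it is judged then, once.
The state is a dict: "time": time; "joints": joint angles; "joint_vel": joint speeds; "tau": joint torques, N m; "tool_pos": TCP position; "orientation": TCP orientation; "force": force on the tool from outside, world axes, zero at the start; "moment": the same for the moment, N m; "width": opening from 0.0 (shut) to 1.0 (fully open); "finger_force": force on a finger pad.
Only numpy, scipy, OpenCV 4.12 (cv2) and the standard library are available. Lean on these libraries where they do the work, as an engineer would, in place of code of your own. Each camera call takes 0.05 s, during which the arm holds its last target. There are 200 camera calls.

TASK

Get the goldsmith's bench ready for hammering: with the fingers alone, push the square steel-topped bench block along the bench until one side lies flat against the near side of the dark wooden stop rail, centred on the rail's brass mark. The copper dish must ride along upright on top of the block; do not touch the dish or lift the block, and leave everything else on the bench where it is. Finish with the hand clear.

Things in the scene. Friction and masses are not known exactly. Their poses are not given: they have to be found in the camera images.
- bench_block: Bench block: square wooden block 90 x 90 mm, 28 mm high, bright steel top plate, a brass dot at the middle of each top edge; 0.5 to 0.85 kg, loose, left or right of the middle of the bench. Slides with ordinary friction (up to 10 N). Any of its four sides may go against the stop. Origin: centre of its underside; z up, x and y square to its sides.
- dish: Small copper bowl, 54 mm across the rim, 20 mm high, 50 g, standing loose on top of the bench block within 8 mm of its middle. Origin: centre of its underside (28 mm above the bench); z up.
- stop: The stop: straight dark wooden rail fixed to the bench, 500 mm long (its y), 30 mm thick (its x), 26 mm high; position and angle vary. Origin: centre of its underside, at mid length; its x points away from the robot, so its near face is at x = -15 mm. A block flat against it has its centre at x = -60 mm in this frame.
- stop_mark (a point): The brass mark: a 6 mm wide brass strip across the middle of the stop; this point is on the top edge of the near face (26 mm high), at the strip's middle. Axes as the stop's. The block's middle should come to the same place along the rail.
- doming_block: Bystander: round brass doming block, 48 mm diameter, 40 mm high, loose, on the other side of the bench from the bench block. Origin: centre of its underside.
- hammer: Bystander: hammer with 220 mm length lying on the bench to the right (-y). Origin: under its middle, handle along its -x.
- jar: Bystander: amber jar, 56 mm diameter, 70 mm high, loose, to the left (+y). Origin: centre of its underside.
- pot: Bystander: white pot, 84 mm diameter, 85 mm high, with punches standing up to 155 mm high, loose, far right. Origin: centre of its underside.
- tin: Bystander: flat aluminium tin, 60 mm diameter, 22 mm high, loose, far left. Origin: centre of its underside.

How it is judged:
At the end, for the whole second after the job is handed in: The bench block lies flat on the bench, at rest, one side against the stop's near face (gap at its middle under 3.5 mm, square within 0.045 rad), its centre within 6 mm of the brass mark along the rail; the dish stands upright on the block, within 30 mm of its middle (x of bench_block in the frame of stop between -0.0635 and -0.055 m and y of bench_block in the frame of stop_mark between -0.006 and 0.006 m and (angle between the x axis of bench_block and the x axis of stop, either way round below 0.045 rad or angle between the x axis of bench_block and the y axis of stop, either way round below 0.045 rad) and height (world z) of bench_block below 0.004 m and angle between bench_block's own z axis and vertical below 0.05 rad and linear speed of bench_block below 0.01 m/s and horizontal distance between dish and bench_block below 0.03 m and angle between dish's own z axis and vertical below 0.15 rad and height (world z) of dish between 0.024 and 0.034 m); the robot touches nothing.
It fails at once if the bench block is lifted or tipped (height (world z) of bench_block above 0.01 m or angle between bench_block's own z axis and vertical above 0.15 rad).
It fails at once if the dish is lifted off the block, tipped or falls off it (height (world z) of dish above 0.04 m or height (world z) of dish below 0.02 m or angle between dish's own z axis and vertical above 0.4 rad).
It fails at once if a bystander (doming block, hammer, jar, pot or tin) is moved by over 15 mm or knocked over (distance of any of doming_block, hammer, jar, pot, tin from where it was at the start of the episode above 0.015 m or angle between any of doming_block, jar, pot, tin's own z axis and vertical above 0.4 rad).
It fails at once if the dish is handled by the fingers (contact force between dish and the fingers above 1 N).
It fails at once if the block is pushed with the arm or the body of the hand instead of the fingers (contact force between bench_block and the arm above 2 N).
It also fails if it takes over 54 s, if anything falls off the work surface, if the arm or the gripper's body presses on something with over 40 N, if the wrist force passes 120 N, or if a joint passes its speed limit or range.

## Working session

There is one attempt and no reset: what is moved stays moved. The work goes in short steps, Python scripts to look and compute and a tool call to move; the robot and the scene stay as the last step left them, time stands still between calls to the robot, and variables do not carry over. Pictures are saved under pics/ and viewed, at most 10 in all, crops included, and the job is handed in when it is done.

Besides the shell and the picture viewer there is one more tool, called after "Call:" as a command line: name --argument value ..., lists and objects as JSON in quotes. drive_tool: Moves the arm, as the interface text tells. Its arguments: {"type":"object","properties":{"claw":{"type":"array"},"linear":{"type":"array"},"twist":{"type":"array"},"newtons":{"type":"number"}},"required":["claw","linear","twist"]}

```bash
mkdir -p pics; ls; cat > h.py <<'E'
import numpy as np, cv2
from rig import r
def snap(name,fn):
    c=r.capture(name); cv2.imwrite('pics/'+fn+'.png',c['frame'])
    np.savez('pics/'+fn+'.npz',**c); return c
def K(c):
    f=240/np.tan(np.radians(c['fovy'])/2)
    return np.array([[f,0,float(c['cx'])],[0,f,float(c['cy'])],[0,0,1]])
def slopes(c,uv):
    return cv2.undistortPoints(np.array(uv,float).reshape(-1,1,2),K(c),np.array([float(c['k1']),0,0,0])).reshape(-1,2)
def onplane(c,uv,z):
    s=slopes(c,uv); d=np.c_[s,np.ones(len(s))]@c['R']; o=-c['R'].T@c['t']
    return o+d*((z-o[2])/d[:,2])[:,None]
def proj(c,X):
    X=np.array(X,float); return cv2.projectPoints(X,cv2.Rodrigues(c['R'])[0],c['t'],K(c),np.array([float(c['k1']),0,0,0]))[0].reshape(-1,2)
E
python3 - <<'E'
from h import *
for n in('scene','side'):
    c=snap(n,n+'0'); print(n,-c['R'].T@c['t'],c['fovy'],c['k1'])
o=r.get_obs();print(o['time'],o['tool_pos'],o['orientation'],o['force'])
E
```

```text
pics
scene [ 1.27572194 -0.30408953  0.81184269] 51.323168017976876 -0.05361146138889566
side [-0.15729654  0.98401012  0.73693783] 44.65186392308777 -0.11062500151464297
0.1 [5.99707249e-01 8.69429201e-05 2.30386655e-01] [ 5.87331898e-04  7.07116597e-01 -7.07096521e-01 -5.31876717e-04] [0.17083343 0.91257089 0.89172183]
```

View pics/scene0.png

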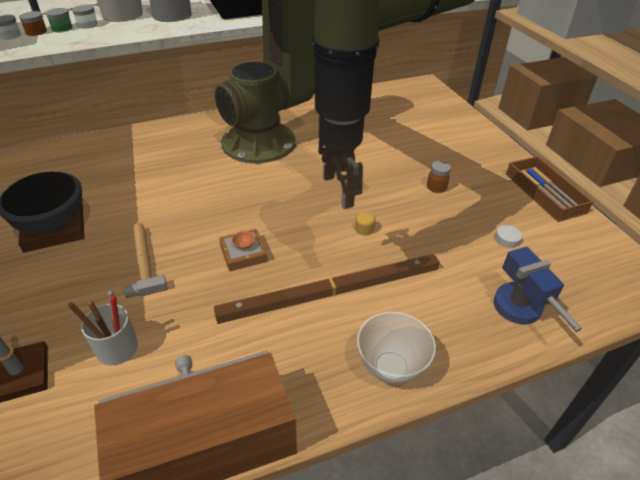

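View pics/side0.png

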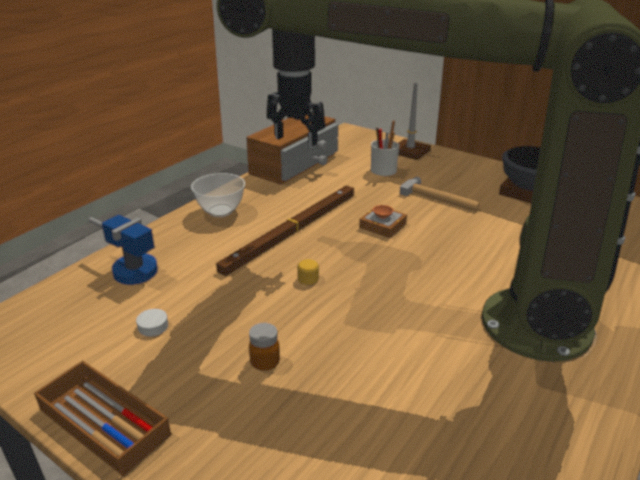

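The scene view shows the block at about (244,249), the rail from (217,310) to (438,264) with its mark at (333,287), the doming block at (365,223), the hammer at (147,270) and the pot at (110,333). Next I'll enlarge the block and rail.

```bash
python3 - <<'E'
import cv2
a=cv2.imread('pics/scene0.png')
cv2.imwrite('pics/c1.png',cv2.resize(a[220:330,205:355],None,fx=5.33,fy=5.33,interpolation=cv2.INTER_CUBIC))
b=cv2.imread('pics/side0.png')
cv2.imwrite('pics/c2.png',cv2.resize(b[180:290,210:420],None,fx=3.8,fy=3.8,interpolation=cv2.INTER_CUBIC))
E
```

```text
(no output)
```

View pics/c1.png

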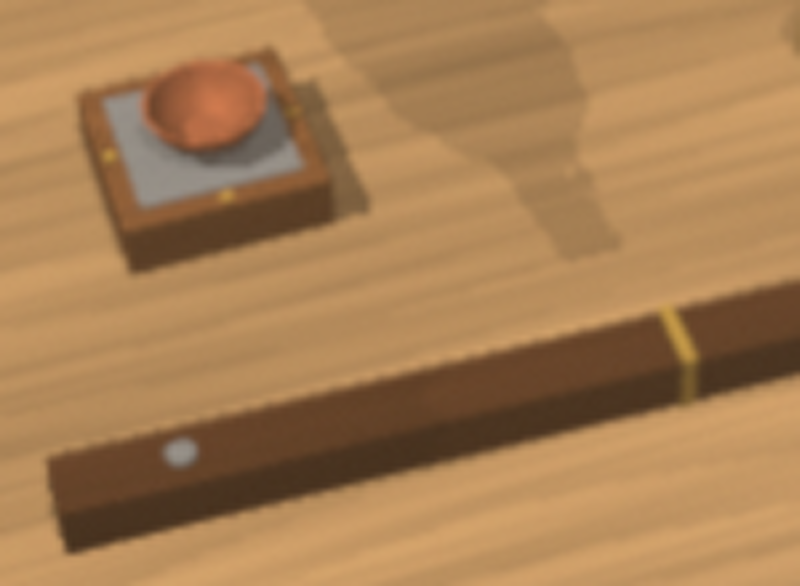

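View pics/c2.png

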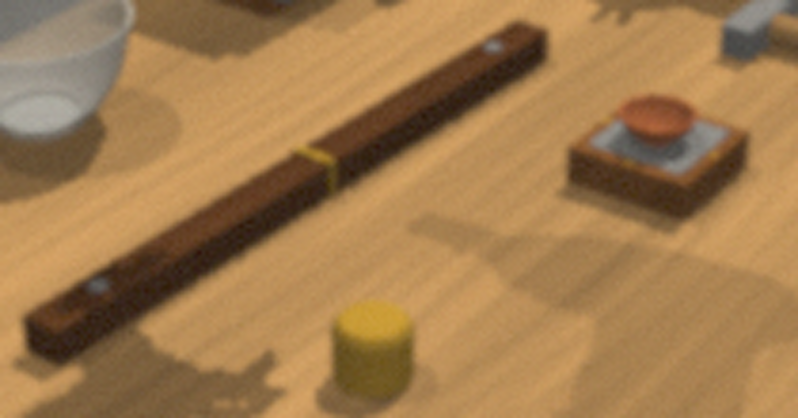

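The crops show the block's top corners, the rail's near top edge and the brass mark clearly. Fitting poses from both cameras.

```bash
cat > fit.py <<'E'
from h import *
from scipy.optimize import least_squares
def S(fn): return dict(np.load('pics/'+fn+'.npz'))
def frame(p,X):
    c,s=np.cos(p[2]),np.sin(p[2]); X=np.array(X,float)
    return np.c_[p[0]+c*X[:,0]-s*X[:,1],p[1]+s*X[:,0]+c*X[:,1],X[:,2]]
def fit(p0,obs):
    f=lambda p:np.concatenate([(proj(c,frame(p,X))-uv).ravel() for c,X,uv in obs])
    q=least_squares(f,p0,loss='soft_l1'); return q.x,f(q.x).reshape(-1,2)
def pt(fr,X): return frame(fr,[X])[0]
E
python3 - <<'E'
from fit import *
a=S('scene0');b=S('side0')
A=lambda L:(np.array(L)+.5)/5.333-.5+[205,220]
B=lambda L:(np.array(L)+.5)/3.8-.5+[210,180]
k=.045
Ca=A([(80,95),(272,50),(332,183),(130,230)]); Cb=B([(570,152),(685,185),(748,133)])
print(onplane(a,Ca,.028).round(4)); print(onplane(b,Cb,.028).round(4))
Ma=A([(50,460),(665,312),(692,357),(66,512)]); Mb=B([(335,160),(62,335),(545,32),(299,150)])
print(onplane(a,Ma,.026).round(4)); print(onplane(b,Mb,.026).round(4))
Xs=[(-.015,-.25,.026),(-.015,0,.026),(.015,0,.026),(.015,-.25,.026)]
Xb=[(-.015,0,.026),(-.015,.25,.026),(-.015,-.25,.026),(.015,0,.026)]
p,e=fit([.75,-.05,0.2],[(a,Xs,Ma),(b,Xb,Mb)]);print('stop',p.round(4));print(e.round(1).tolist())
Xc=[(-k,-k,.028),(-k,k,.028),(k,k,.028),(k,-k,.028)]
Xd=[(k,k,.028),(-k,k,.028),(-k,-k,.028)]
q,e=fit([.6,-.2,0],[(a,Xc,Ca),(b,Xd,Cb)]);print('block',q.round(4));print(e.round(1).tolist())
print('dome a',onplane(a,[(365,216)],.04),'b',onplane(b,B([(373,315)]),.04))
print('hammer head', onplane(a,[(128,290),(166,285),(163,277)],.02),'pot',onplane(a,[(106,310)],.085))
d=q[:2]-p[:2];c,s=np.cos(p[2]),np.sin(p[2]);print('block in stop',c*d[0]+s*d[1],-s*d[0]+c*d[1],q[2]-p[2])
E
```

```text
[[ 0.4093 -0.2074  0.028 ]
 [ 0.4095 -0.1213  0.028 ]
 [ 0.4986 -0.1202  0.028 ]
 [ 0.4966 -0.206   0.028 ]]
[[ 0.4857 -0.1089  0.028 ]
 [ 0.4032 -0.1147  0.028 ]
 [ 0.4025 -0.1996  0.028 ]]
[[ 0.6034 -0.2627  0.026 ]
 [ 0.6126 -0.0157  0.026 ]
 [ 0.6385 -0.0146  0.026 ]
 [ 0.63   -0.2624  0.026 ]]
[[ 0.6067 -0.0145  0.026 ]
 [ 0.6123  0.2382  0.026 ]
 [ 0.5957 -0.2529  0.026 ]
 [ 0.6339 -0.0116  0.026 ]]
stop [ 0.6223 -0.0133 -0.0229]
[[-0.3, -0.7], [0.3, -2.0], [0.2, -0.5], [-0.4, 0.7], [-0.6, 0.2], [0.2, -0.4], [0.1, -1.8], [-0.6, -0.7]]
block [ 0.451  -0.1629  0.0154]
[[-0.8, -0.6], [0.7, -1.4], [0.9, -1.3], [-0.5, 0.1], [-1.5, -2.4], [0.0, -0.9], [0.2, -1.8]]
dome a [[0.46686836 0.13384345 0.04      ]] b [[0.46674023 0.13565674 0.04      ]]
hammer head [[ 0.49460629 -0.42379991  0.02      ]
 [ 0.50767263 -0.34609866  0.02      ]
 [ 0.48220713 -0.34879991  0.02      ]] pot [[ 0.59545189 -0.45766484  0.085     ]]
block in stop -0.1677860206268375 -0.153476143216046 0.03822487139971331
```

The block must go about +153 mm along the rail, then +108 mm towards it. First I'll move to its right side with the fingers half open, lined up along the rail's x.

Call:
drive_tool --claw '[0.5, 0.5, 0.5, 0.5, 0.5, 0.5, 0.5, 0.5, 0.5, 0.5]' --linear '[[-0.019, -0.031, 0], [-0.019, -0.031, 0], [-0.019, -0.031, 0], [-0.019, -0.031, 0], [-0.019, -0.031, 0], [-0.019, -0.031, 0], [-0.019, -0.031, 0], [-0.019, -0.034, 0], [0, 0, -0.02], [0, 0, -0.03]]' --twist '[[0, 0, -0.028], [0, 0, 0], [0, 0, 0], [0, 0, 0], [0, 0, 0], [0, 0, 0], [0, 0, 0], [0, 0, 0], [0, 0, 0], [0, 0, 0]]'

```text
time: 0.93
tool_pos: [0.4481, -0.2534, 0.1838]
orientation: [0.001, -0.696, 0.718, -0.003]
force: [0.4, 0.2, -1.0]
width: 0.501
finger_force: 0.0
```

Call:
drive_tool --claw '[0.5, 0.5, 0.5, 0.5, 0.5, 0.5, 0.5, 0.5, 0.5]' --linear '[[0, 0, -0.03], [0, 0, -0.03], [0, 0, -0.03], [0, 0, -0.03], [0, 0, -0.02], [0, 0, -0.02], [0, 0, -0.013], [0, 0, 0], [0, 0, 0]]' --twist '[[0, 0, 0], [0, 0, 0], [0, 0, 0], [0, 0, 0], [0, 0, 0], [0, 0, 0], [0, 0, 0], [0, 0, 0], [0, 0, 0]]'

```text
time: 1.68
tool_pos: [0.4474, -0.251, 0.0078]
orientation: [-0.001, -0.697, 0.717, 0.001]
force: [-0.3, -0.4, 0.1]
width: 0.505
finger_force: 0.0
```

```bash
python3 - <<'E'
from h import *
c=snap('scene','scene1')
a=c['frame']
cv2.imwrite('pics/c3.png',cv2.resize(a[150:310,190:400],None,fx=3.7,fy=3.7,interpolation=cv2.INTER_CUBIC))
o=r.get_obs();print(o['tool_pos'],o['orientation'],o['force'],o['width'])
E
```

```text
[ 0.44819446 -0.25118044  0.0089021 ] [-1.72723654e-04 -6.97200481e-01  7.16876147e-01 -2.20840660e-04] [-0.5964757   0.55778879  0.1158053 ] 0.5024867173880281
```

View pics/c3.png

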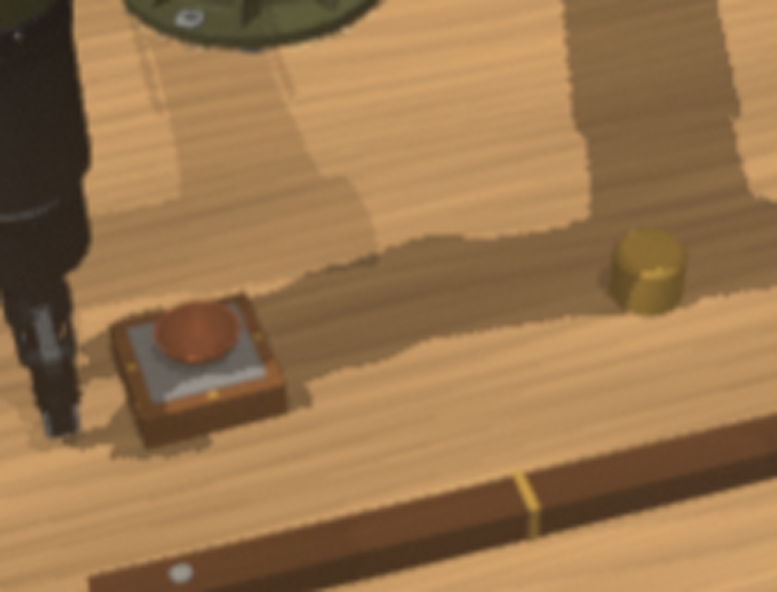

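The tool is beside the block and clear of it. Pushing +y gently, with a ramp at the start.

Call:
drive_tool --claw '[0.5, 0.5, 0.5, 0.5, 0.5, 0.5, 0.5, 0.5, 0.5, 0.5]' --linear '[[0, 0.005, 0], [0, 0.005, 0], [0, 0.003, 0], [0, 0.002, 0], [0, 0.002, 0], [0, 0.002, 0], [0, 0.002, 0], [0, 0.002, 0], [0, 0.002, 0], [0, 0.002, 0]]' --twist '[[0, 0, 0], [0, 0, 0], [0, 0, 0], [0, 0, 0], [0, 0, 0], [0, 0, 0], [0, 0, 0], [0, 0, 0], [0, 0, 0], [0, 0, 0]]'

```text
time: 2.57
tool_pos: [0.4479, -0.2238, 0.0082]
orientation: [-0.0, -0.697, 0.717, 0.0]
force: [0.9, 1.0, 0.5]
width: 0.501
finger_force: 0.0
```

Call:
drive_tool --claw '[0.5, 0.5, 0.5, 0.5, 0.5, 0.5, 0.5, 0.5, 0.5, 0.5]' --linear '[[0, 0.002, 0], [0, 0.002, 0], [0, 0.002, 0], [0, 0.002, 0], [0, 0.002, 0], [0, 0.002, 0], [0, 0.002, 0], [0, 0.002, 0], [0, 0.002, 0], [0, 0.002, 0]]' --twist '[[0, 0, 0], [0, 0, 0], [0, 0, 0], [0, 0, 0], [0, 0, 0], [0, 0, 0], [0, 0, 0], [0, 0, 0], [0, 0, 0], [0, 0, 0]]'

```text
time: 3.4
tool_pos: [0.448, -0.2038, 0.0082]
orientation: [-0.0, -0.697, 0.717, 0.0]
force: [-0.5, -2.7, -1.4]
width: 0.494
finger_force: 1.5
```

Call:
drive_tool --claw '[0.5, 0.5, 0.5, 0.5, 0.5, 0.5, 0.5, 0.5, 0.5, 0.5]' --linear '[[0.0001, 0.003, 0], [0.0001, 0.003, 0], [0.0001, 0.003, 0], [0.0001, 0.003, 0], [0.0001, 0.003, 0], [0.0001, 0.003, 0], [0.0001, 0.003, 0], [0.0001, 0.003, 0], [0.0001, 0.003, 0], [0.0001, 0.003, 0]]' --twist '[[0, 0, 0], [0, 0, 0], [0, 0, 0], [0, 0, 0], [0, 0, 0], [0, 0, 0], [0, 0, 0], [0, 0, 0], [0, 0, 0], [0, 0, 0]]'

```text
time: 4.23
tool_pos: [0.449, -0.1737, 0.0083]
orientation: [-0.0, -0.697, 0.717, 0.0]
force: [0.6, -3.0, -0.9]
width: 0.5
finger_force: 1.4
```

Call:
drive_tool --claw '[0.5, 0.5, 0.5, 0.5, 0.5, 0.5, 0.5, 0.5, 0.5, 0.5]' --linear '[[0.0001, 0.004, 0], [0.0001, 0.004, 0], [0.0001, 0.004, 0], [0.0001, 0.004, 0], [0.0001, 0.004, 0], [0.0001, 0.004, 0], [0.0001, 0.004, 0], [0.0001, 0.004, 0], [0.0001, 0.004, 0], [0.0001, 0.004, 0]]' --twist '[[0, 0, 0], [0, 0, 0], [0, 0, 0], [0, 0, 0], [0, 0, 0], [0, 0, 0], [0, 0, 0], [0, 0, 0], [0, 0, 0], [0, 0, 0]]'

```text
time: 5.07
tool_pos: [0.45, -0.1336, 0.0082]
orientation: [-0.0, -0.697, 0.717, 0.0]
force: [0.1, -3.5, -1.4]
width: 0.5
finger_force: 1.4
```

Call:
drive_tool --claw '[0.5, 0.5, 0.5, 0.5, 0.5, 0.5, 0.5, 0.5, 0.5, 0.5]' --linear '[[0.0001, 0.004, 0], [0.0001, 0.004, 0], [0.0001, 0.004, 0], [0.0001, 0.004, 0], [0.0001, 0.004, 0], [0.0001, 0.004, 0], [0.0001, 0.004, 0], [0.0001, 0.003, 0], [0.0001, 0.002, 0], [0, 0.001, 0]]' --twist '[[0, 0, 0], [0, 0, 0], [0, 0, 0], [0, 0, 0], [0, 0, 0], [0, 0, 0], [0, 0, 0], [0, 0, 0], [0, 0, 0], [0, 0, 0]]'

```text
time: 5.9
tool_pos: [0.4509, -0.0997, 0.0082]
orientation: [-0.0, -0.697, 0.717, 0.0]
force: [-0.5, -3.4, -1.6]
width: 0.498
finger_force: 1.4
```

Call:
drive_tool --claw '[0.5, 0.5, 0.5, 0.5, 0.5, 0.5, 0.5, 0.5]' --linear '[[0.0001, 0.002, 0], [0.0001, 0.004, 0], [0.0001, 0.004, 0], [0.0001, 0.004, 0], [0.0001, 0.003, 0], [0.0001, 0.002, 0], [0.0001, 0.001, 0], [0, 0, 0]]' --twist '[[0, 0, 0], [0, 0, 0], [0, 0, 0], [0, 0, 0], [0, 0, 0], [0, 0, 0], [0, 0, 0], [0, 0, 0]]'

```text
time: 6.57
tool_pos: [0.4517, -0.0795, 0.0083]
orientation: [0.0, -0.697, 0.717, 0.0]
force: [-0.5, -1.0, -0.7]
width: 0.502
finger_force: 0.2
```

```bash
python3 - <<'E'
from h import *
c=snap('scene','scene2');d=snap('side','side2')
A=cv2.resize(c['frame'][210:320,245:385],None,fx=5,fy=5,interpolation=cv2.INTER_CUBIC)
cv2.imwrite('pics/c4.png',A)
o=r.get_obs();print(o['tool_pos'],o['orientation'],o['force'],o['width'])
E
```

```text
[ 0.45194548 -0.07958619  0.00851989] [ 5.06812616e-04 -6.97212172e-01  7.16864653e-01 -2.90532622e-05] [ 0.50557309 -0.02843191 -0.28050121] 0.5003579070501104
```

View pics/c4.png

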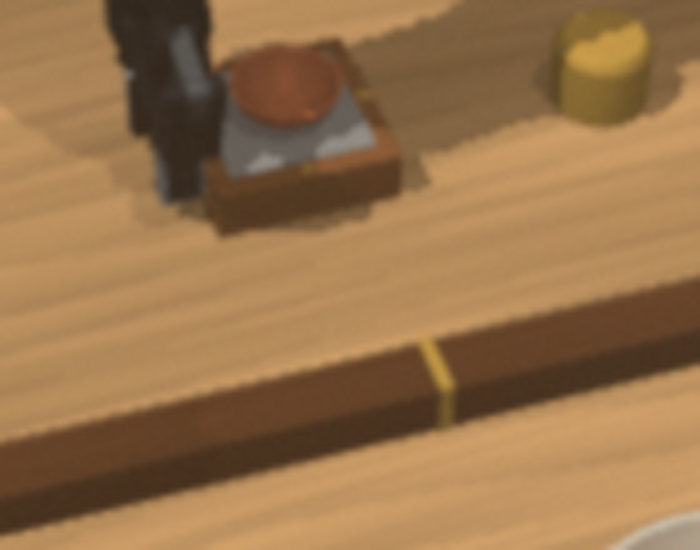

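The dish rides well on the block. The front-edge dot is at c4 (308,170), the right dot at (363,93), the corners at (208,192), (402,155) and (340,40), and the mark at (425,340).

```bash
python3 - <<'E'
from fit import *
a=S('scene2');k=.045;z=.028
A=lambda L:(np.array(L)+.5)/5-.5+[245,210]
C=A([(208,192),(402,155),(340,40),(308,170),(363,93)])
q,e=fit([.45,-.03,0],[(a,[(k,-k,z),(k,k,z),(-k,k,z),(k-.004,0,z),(0,k-.004,z)],C)]);print(q.round(4),e.round(1).tolist())
# stop in same camera only
A0=lambda L:(np.array(L)+.5)/5.333-.5+[205,220]
M=np.r_[A0([(50,460),(66,512)]),A([(425,340),(450,385)]), [[438,265.5]]]
p,e=fit([.62,-.01,0],[(a,[(-.015,-.25,.026),(.015,-.25,.026),(-.015,0,.026),(.015,0,.026)],M[:4])]);print(p.round(4),e.round(1).tolist())
d=q[:2]-p[:2];c,s=np.cos(p[2]),np.sin(p[2]);print('block in stop',c*d[0]+s*d[1],-s*d[0]+c*d[1],q[2]-p[2])
E
```

```text
[ 0.4552 -0.0257 -0.0513] [[0.7, 0.6], [-0.3, 0.0], [0.4, -1.3], [-0.7, -0.1], [-0.1, 0.3]]
[ 0.6246 -0.0134 -0.0309] [[-0.2, -0.5], [-0.4, 0.9], [0.4, -0.8], [0.3, 0.2]]
block in stop -0.16899334525286028 -0.017591665758688268 -0.02039683425195219
```

About 17 mm more along +y, then back off, rise and go round to the near side.

Call:
drive_tool --claw '[0.5, 0.5, 0.5, 0.5, 0.5, 0.5, 0.5, 0.5, 0.5, 0.5]' --linear '[[0, 0.001, 0], [0.0001, 0.002, 0], [0.0001, 0.003, 0], [0.0001, 0.003, 0], [0.0001, 0.003, 0], [0.0001, 0.003, 0], [0, 0.0015, 0], [0, 0.0007, 0], [0, 0, 0], [0, -0.004, 0]]' --twist '[[0, 0, 0], [0, 0, 0], [0, 0, 0], [0, 0, 0], [0, 0, 0], [0, 0, 0], [0, 0, 0], [0, 0, 0], [0, 0, 0], [0, 0, 0]]'

```text
time: 7.5
tool_pos: [0.4522, -0.0659, 0.0081]
orientation: [0.001, -0.697, 0.717, 0.0]
force: [0.3, 0.4, 0.4]
width: 0.507
finger_force: 0.0
```

Call:
drive_tool --claw '[0.5, 0.5, 0.5, 0.5, 0.5, 0.5, 0.5, 0.5, 0.5, 0.5]' --linear '[[0, -0.02, 0], [0, -0.03, 0], [0, -0.01, 0.02], [0, 0, 0.03], [0, 0, 0.04], [0, 0, 0.04], [-0.02, 0, 0.02], [-0.03, 0, 0], [-0.03, 0, 0], [-0.007, 0.015, 0]]' --twist '[[0, 0, 0], [0, 0, 0], [0, 0, 0], [0, 0, 0], [0, 0, 0], [0, 0, 0.12], [0, 0, 0.12], [0, 0, 0.12], [0, 0, 0.12], [0, 0, 0.12]]'

```text
time: 8.33
tool_pos: [0.363, -0.1124, 0.1586]
orientation: [-0.001, 0.879, -0.477, 0.0]
force: [-0.9, 0.1, 0.1]
width: 0.5
finger_force: 0.0
```

Call:
drive_tool --claw '[0.5, 0.5, 0.5, 0.5, 0.5, 0.5, 0.5, 0.5, 0.5, 0.5]' --linear '[[0, 0.03, 0], [0, 0.03, 0], [0, 0.03, 0], [0, 0.015, 0], [0, 0, 0], [0, 0, 0], [0, 0, 0], [0, 0, 0], [0, 0, 0], [0, 0, 0]]' --twist '[[0, 0, 0.12], [0, 0, 0.12], [0, 0, 0.12], [0, 0, 0.12], [0, 0, 0.12], [0, 0, 0.12], [0, 0, 0.12], [0, 0, 0.12], [0, 0, 0], [0, 0, 0]]'

```text
time: 9.17
tool_pos: [0.365, -0.0065, 0.158]
orientation: [-0.0, 1.0, -0.021, -0.0]
force: [-1.3, -0.1, -0.0]
width: 0.501
finger_force: 0.0
```

```bash
python3 - <<'E'
from h import *
from scipy.spatial.transform import Rotation as R
o=r.get_obs();q=o['orientation'];c=r.capture('wrist')
M=R.from_quat([*q[1:],q[0]]).as_matrix();print(o['tool_pos'],M.round(3).tolist(),o['joints'],o['time'],c['T_tool_cam'].round(3).tolist())
c=snap('scene','scene3');snap('side','side3')
w=cv2.resize(c['frame'][210:320,245:385],None,fx=5,fy=5,interpolation=cv2.INTER_CUBIC)
cv2.imwrite('pics/c5.png',w)
E
```

```text
[ 0.36497725 -0.00648017  0.15799667] [[0.999, -0.042, -0.0], [-0.042, -0.999, 0.001], [-0.0, -0.001, -1.0]] [ 5.49733753e-01 -6.51922033e-01 -5.91726429e-01 -8.33197961e-04
 -1.63090097e+00  9.78970818e-01] 9.1667 [[-0.0, -0.956, -0.292, 0.074], [1.0, -0.0, -0.001, -0.001], [0.001, -0.292, 0.956, -0.143], [0.0, 0.0, 0.0, 1.0]]
```

View pics/c5.png

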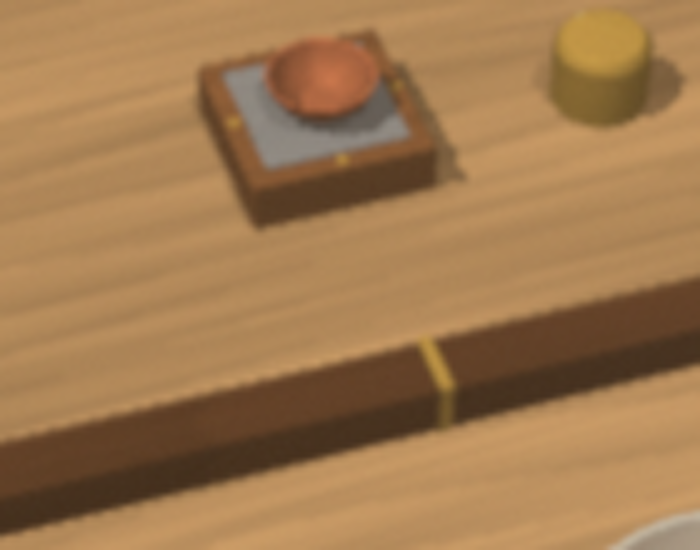

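All corners are visible now: (200,72), (375,30), (437,142) and (257,190), with dots at (342,160), (232,123) and (397,85).

```bash
python3 - <<'E'
from fit import *
a=S('scene3');k=.045;z=.028
A=lambda L:(np.array(L)+.5)/5-.5+[245,210]
C=A([(257,190),(437,142),(375,30),(200,72),(342,160),(397,85),(232,123)])
q,e=fit([.45,-.03,0],[(a,[(k,-k,z),(k,k,z),(-k,k,z),(-k,-k,z),(k-.004,0,z),(0,k-.004,z),(0,-k+.004,z)],C)]);print(q.round(4),e.round(1).tolist())
for p in ([.6246,-.0134,-.0309],[.6246,-.0134,-.0229]):
    d=q[:2]-p[:2];c,s=np.cos(p[2]),np.sin(p[2]);print('block in stop',c*d[0]+s*d[1],-s*d[0]+c*d[1],q[2]-p[2])
E
```

```text
[ 0.4567 -0.0079 -0.0154] [[-0.5, -0.1], [0.6, 0.7], [-0.3, -0.8], [-0.8, -1.2], [0.6, 0.3], [0.2, 0.2], [0.1, 0.2]]
block in stop -0.16798145202839862 0.00030232677104135956 0.015536160168059428
block in stop -0.1679736580622326 0.001646154378492103 0.007536160168059428
```

Along-rail offset is about 0–2 mm. Going down and pushing +x.

Call:
drive_tool --claw '[0.5, 0.5, 0.5, 0.5, 0.5, 0.5, 0.5, 0.5, 0.5]' --linear '[[0, -0.001, -0.03], [0, 0, -0.03], [0, 0, -0.03], [0, 0, -0.025], [0, 0, -0.02], [0, 0, -0.015], [0.005, 0, 0], [0.005, 0, 0], [0.005, 0, 0]]' --twist '[[0, 0, 0.012], [0, 0, 0], [0, 0, 0], [0, 0, 0], [0, 0, 0], [0, 0, 0], [0, 0, 0], [0, 0, 0], [0, 0, 0]]'

```text
time: 10.07
tool_pos: [0.3815, -0.0076, 0.0097]
orientation: [-0.0, 1.0, -0.014, 0.001]
force: [-0.5, 0.5, 0.6]
width: 0.504
finger_force: 0.0
```

Call:
drive_tool --claw '[0.5, 0.5, 0.5, 0.5, 0.5, 0.5, 0.5, 0.5, 0.5, 0.5]' --linear '[[0.003, 0, 0], [0.002, 0, 0], [0.002, 0, 0], [0.002, 0, 0], [0.002, 0, 0], [0.002, 0, 0], [0.002, 0, 0], [0.002, 0, 0], [0.002, 0, 0], [0.002, 0, 0]]' --twist '[[0, 0, 0], [0, 0, 0], [0, 0, 0], [0, 0, 0], [0, 0, 0], [0, 0, 0], [0, 0, 0], [0, 0, 0], [0, 0, 0], [0, 0, 0]]'

```text
time: 10.9
tool_pos: [0.4006, -0.0079, 0.0081]
orientation: [0.0, 1.0, -0.013, -0.001]
force: [-5.3, 1.0, 3.8]
width: 0.5
finger_force: 2.6
```

Call:
drive_tool --claw '[0.5, 0.5, 0.5, 0.5, 0.5, 0.5, 0.5, 0.5, 0.5, 0.5]' --linear '[[0.002, 0, 0], [0.002, 0, 0], [0.003, -0.0001, 0], [0.003, -0.0001, 0], [0.003, -0.0001, 0], [0.003, -0.0001, 0], [0.003, -0.0001, 0], [0.003, -0.0001, 0], [0.003, -0.0001, 0], [0.003, -0.0001, 0]]' --twist '[[0, 0, 0], [0, 0, 0], [0, 0, 0], [0, 0, 0], [0, 0, 0], [0, 0, 0], [0, 0, 0], [0, 0, 0], [0, 0, 0], [0, 0, 0]]'

```text
time: 11.73
tool_pos: [0.4293, -0.0086, 0.0081]
orientation: [0.0, 1.0, -0.013, -0.0]
force: [-4.1, 0.3, 2.0]
width: 0.5
finger_force: 2.2
```

Call:
drive_tool --claw '[0.5, 0.5, 0.5, 0.5, 0.5, 0.5, 0.5, 0.5, 0.5, 0.5]' --linear '[[0.004, -0.0001, 0], [0.004, -0.0001, 0], [0.004, -0.0001, 0], [0.004, -0.0001, 0], [0.004, -0.0001, 0], [0.004, -0.0001, 0], [0.004, -0.0001, 0], [0.003, -0.0001, 0], [0.002, -0.0001, 0], [0.001, -0.0001, 0]]' --twist '[[0, 0, 0], [0, 0, 0], [0, 0, 0], [0, 0, 0], [0, 0, 0], [0, 0, 0], [0, 0, 0], [0, 0, 0], [0, 0, 0], [0, 0, 0]]'

```text
time: 12.57
tool_pos: [0.4633, -0.0096, 0.0081]
orientation: [0.0, 1.0, -0.013, -0.0]
force: [-3.4, 0.3, 0.3]
width: 0.498
finger_force: 1.8
```

Call:
drive_tool --claw '[0.5, 0.5, 0.5, 0.5, 0.5, 0.5, 0.5, 0.5, 0.5, 0.5]' --linear '[[0.002, 0, 0], [0.003, -0.0001, 0], [0.003, -0.0001, 0], [0.003, -0.0001, 0], [0.003, -0.0001, 0], [0.003, -0.0001, 0], [0.003, -0.0001, 0], [0.003, -0.0001, 0], [0.002, -0.0001, 0], [0.001, 0, 0]]' --twist '[[0, 0, 0], [0, 0, 0], [0, 0, 0], [0, 0, 0], [0, 0, 0], [0, 0, 0], [0, 0, 0], [0, 0, 0], [0, 0, 0], [0, 0, 0]]'

```text
time: 13.4
tool_pos: [0.4893, -0.0104, 0.0082]
orientation: [0.0, 1.0, -0.013, -0.0]
force: [-3.1, -0.1, -0.4]
width: 0.502
finger_force: 1.5
```

```bash
python3 - <<'E'
from h import *
c=snap('scene','scene4');d=snap('side','side4')
w=cv2.resize(c['frame'][220:310,270:400],None,fx=6,fy=6,interpolation=cv2.INTER_CUBIC)
cv2.imwrite('pics/c6.png',w);print(r.get_obs()['tool_pos'])
E
```

```text
[ 0.48945247 -0.01040869  0.00840497]
```

View pics/c6.png

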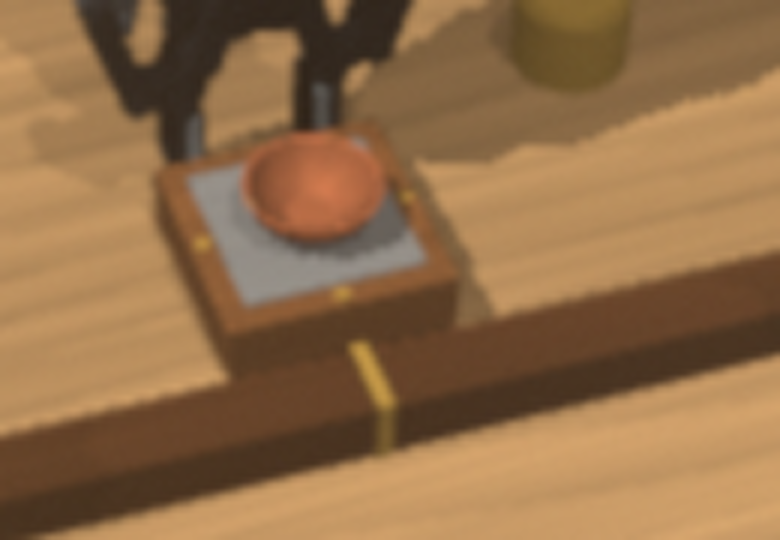

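```bash
python3 - <<'E'
from fit import *
a=S('scene4');k=.045;z=.028
A=lambda L:(np.array(L)+.5)/6-.5+[270,220]
C=A([(228,333),(460,270),(380,120),(160,178),(343,293),(407,197),(202,243)])
q,e=fit([.55,-.03,0],[(a,[(k,-k,z),(k,k,z),(-k,k,z),(-k,-k,z),(k-.004,0,z),(0,k-.004,z),(0,-k+.004,z)],C)]);print(q.round(4),e.round(1).tolist())
m=onplane(a,A([(357,343),(387,405)]),.026);print(m.round(4))
# rail edges: near edge ends and far (top) edges in c6
L=onplane(a,A([(0,436),(780,253),(0,500),(780,310)]),.026);print(L.round(4),-(L[1]-L[0])[0]/(L[1]-L[0])[1],-(L[3]-L[2])[0]/(L[3]-L[2])[1])
for p in ([.6246,-.0134,-.0309],[.6246,-.0134,-.0229]):
    d=q[:2]-p[:2];c,s=np.cos(p[2]),np.sin(p[2]);print('block in stop',c*d[0]+s*d[1],-s*d[0]+c*d[1],q[2]-p[2])
E
```

```text
[ 0.5466 -0.0102 -0.0322] [[0.1, -0.0], [0.6, 1.0], [-0.3, -0.7], [-0.9, -2.0], [0.1, 0.6], [0.5, -0.2], [-0.2, 0.3]]
[[ 0.6088 -0.0147  0.026 ]
 [ 0.6397 -0.0157  0.026 ]]
[[ 0.6071 -0.1466  0.026 ]
 [ 0.6205  0.1484  0.026 ]
 [ 0.6345 -0.1549  0.026 ]
 [ 0.6463  0.135   0.026 ]] -0.04565442634741956 -0.040913428774093236
block in stop -0.07806732249317098 0.0007948573241891212 -0.0013243609673771022
block in stop -0.07805846556140877 0.0014193638071122356 -0.009324360967377102
```

The block is centred to about 1 mm with roughly 18 mm to go. Closing in slowly and watching the force.

Call:
drive_tool --claw '[0.5, 0.5, 0.5, 0.5, 0.5, 0.5, 0.5, 0.5, 0.5]' --linear '[[0.001, 0, 0], [0.002, -0.0001, 0], [0.002, -0.0001, 0], [0.002, -0.0001, 0], [0.002, 0, 0], [0.002, -0.0001, 0], [0.0015, 0, 0], [0.001, 0, 0], [0.001, 0, 0]]' --twist '[[0, 0, -0.006], [0, 0, 0], [0, 0, 0], [0, 0, 0], [0, 0, 0], [0, 0, 0], [0, 0, 0], [0, 0, 0], [0, 0, 0]]'

```text
time: 14.25
tool_pos: [0.5037, -0.0108, 0.0084]
orientation: [0.0, 1.0, -0.016, 0.0]
force: [-4.4, 0.1, 1.4]
width: 0.5
finger_force: 2.1
```

Call:
drive_tool --claw '[0.5, 0.5, 0.5]' --linear '[[0.0007, 0, 0], [0.0007, 0, 0], [0.0006, 0, 0]]' --twist '[[0, 0, 0], [0, 0, 0], [0, 0, 0]]'

```text
time: 14.5
tool_pos: [0.5057, -0.0108, 0.0084]
orientation: [0.0, 1.0, -0.016, 0.0]
force: [-4.4, -0.0, 2.3]
width: 0.503
finger_force: 2.3
```

Call:
drive_tool --claw '[0.5, 0.5]' --linear '[[0.0006, 0, 0], [0.0006, 0, 0]]' --twist '[[0, 0, 0], [0, 0, 0]]'

```text
time: 14.67
tool_pos: [0.5068, -0.0108, 0.0084]
orientation: [0.0, 1.0, -0.016, 0.0]
force: [-3.9, -0.5, 2.7]
width: 0.499
finger_force: 2.4
```

Call:
drive_tool --claw '[0.5, 0.5]' --linear '[[0.0006, 0, 0], [0.0006, 0, 0]]' --twist '[[0, 0, 0], [0, 0, 0]]'

```text
time: 14.83
tool_pos: [0.5081, -0.0108, 0.0084]
orientation: [0.0, 1.0, -0.016, 0.0]
force: [-5.2, 0.2, 3.9]
width: 0.5
finger_force: 2.5
```

Call:
drive_tool --claw '[0.5, 0.5]' --linear '[[0.0005, 0, 0], [0.0005, 0, 0]]' --twist '[[0, 0, 0], [0, 0, 0]]'

```text
time: 15.0
tool_pos: [0.5087, -0.0108, 0.0084]
orientation: [0.0, 1.0, -0.016, -0.0]
force: [-9.8, 1.1, 6.2]
width: 0.5
finger_force: 4.7
```

The force is rising, so the block is touching the rail. Pressing slightly more to seat it.

Call:
drive_tool --claw '[0.5, 0.5]' --linear '[[0.0004, 0, 0], [0, 0, 0]]' --twist '[[0, 0, 0], [0, 0, 0]]'

```text
time: 15.17
tool_pos: [0.5087, -0.0108, 0.0084]
orientation: [0.0, 1.0, -0.016, -0.001]
force: [-9.7, 1.3, 5.8]
width: 0.498
finger_force: 4.7
```

Call:
drive_tool --claw '[0.5, 0.5]' --linear '[[0.0004, 0, 0], [0, 0, 0]]' --twist '[[0, 0, 0], [0, 0, 0]]'

```text
time: 15.33
tool_pos: [0.5087, -0.0108, 0.0083]
orientation: [0.0, 1.0, -0.016, -0.001]
force: [-10.9, 1.4, 8.4]
width: 0.504
finger_force: 5.8
```

The tool no longer advances, so the block is seated. Backing off and rising, then checking.

Call:
drive_tool --claw '[0.5, 0.5, 0.5, 0.5, 0.5, 0.5, 0.5, 0.5, 0.5, 0.5]' --linear '[[-0.002, 0, 0], [-0.01, 0, 0], [-0.03, 0, 0], [-0.03, 0, 0], [-0.03, 0, 0.01], [0, 0, 0.03], [0, 0, 0.04], [0, 0, 0.04], [0, 0, 0.02], [0, 0, 0]]' --twist '[[0, 0, 0], [0, 0, 0], [0, 0, 0], [0, 0, 0], [0, 0, 0], [0, 0, 0], [0, 0, 0], [0, 0, 0], [0, 0, 0], [0, 0, 0]]'

```text
time: 16.17
tool_pos: [0.411, -0.0102, 0.1547]
orientation: [-0.002, 1.0, -0.016, 0.006]
force: [0.9, 0.0, -1.8]
width: 0.502
finger_force: 0.0
```

```bash
python3 - <<'E'
from h import *
c=snap('scene','scene5');d=snap('side','side5')
f=lambda a,y,x:cv2.resize(a[y:y+65,x:x+95],None,fx=8,fy=8,interpolation=cv2.INTER_CUBIC)[:295*2]
w=cv2.resize(c['frame'][230:305,275:375],None,fx=5,fy=5,interpolation=cv2.INTER_CUBIC)
p=proj(d,[[.56,-.01,.02]])[0].astype(int);y,x=p[1]-35,p[0]-30;print(x,y,r.get_obs()['time'])
v=cv2.resize(d['frame'][y:y+75,x:x+60],None,fx=5,fy=5,interpolation=cv2.INTER_CUBIC)
cv2.imwrite('pics/c7.png',np.hstack([w,v]))
E
```

```text
282 195 16.2667
```

View pics/c7.png

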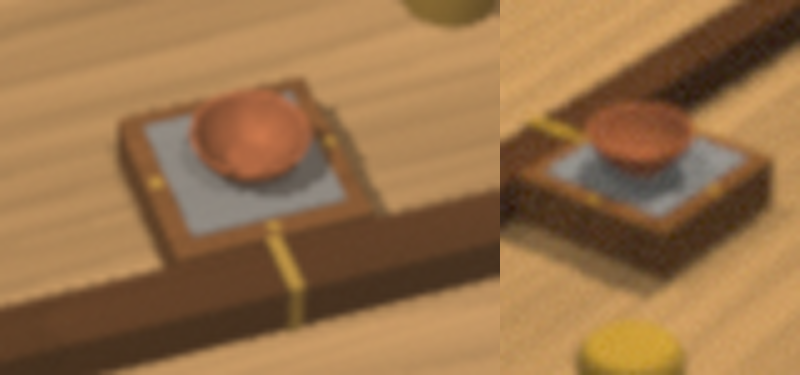

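The block is flush along the rail and the dish is upright and central. The front dot at (274,225) sits almost on the mark at (271,238)–(298,290). Measuring the offset, including dot-to-dot lines.

```bash
python3 - <<'E'
from fit import *
a=S('scene5');k=.045;z=.028
A=lambda L:(np.array(L)+.5)/5-.5+[275,230]
C=A([(173,260),(375,208),(303,78),(120,125),(274,226),(330,142),(155,183)])
q,e=fit([.56,-.01,0],[(a,[(k,-k,z),(k,k,z),(-k,k,z),(-k,-k,z),(k-.004,0,z),(0,k-.004,z),(0,-k+.004,z)],C)]);print(q.round(4),e.round(1).tolist())
# colour-based centroids of brass strip on rail top and dots, in 8x supersampled original
def brass(fn,u0,u1,v0,v1):
    im=S(fn)['frame'][v0:v1,u0:u1].astype(float);b,g,rr=im[...,0],im[...,1],im[...,2]
    w=np.clip(g-1.25*b-0,0,None)*(g>0.62*rr)
    return im
m=onplane(a,A([(270,238),(298,290)]),.026);print('mark',m.round(4))
t=-.03;yh=np.array([-np.sin(t),np.cos(t)]);
mm=m[:,:2].mean(0);print('along-rail offset from fit',(q[:2]-mm)@yh,'dot',(onplane(a,C[4:5],z)[0,:2]-mm)@yh,'sides',(onplane(a,C[5:7],z)[:,:2].mean(0)-mm)@yh)
b=S('side5');B=lambda L:(np.array(L)+.5-[500,0])/5-.5+[282,195]
D=B([(772,160),(665,230),(520,182),(592,200),(713,188)])
q2,e=fit([.56,-.01,0],[(b,[(-k,-k,z),(-k,k,z),(k,k,z),(0,k-.004,z),(-k+.004,0,z)],D)]);print(q2.round(4),e.round(1).tolist())
mb=onplane(b,(np.array([[335,160],[299,150]])+.5)/3.8-.5+[210,180],.026)[:,:2];print(mb.round(4),(q2[:2]-mb.mean(0))@yh)
E
```

```text
[ 0.5659 -0.0117 -0.0362] [[0.8, -0.1], [0.1, 0.7], [0.1, -0.7], [-1.1, -1.6], [0.0, 0.5], [0.0, 0.2], [-0.3, 0.2]]
mark [[ 0.6096 -0.0161  0.026 ]
 [ 0.6411 -0.016   0.026 ]]
along-rail offset from fit 0.002601316905929571 dot 0.002796816047909528 sides 0.0030354732866967353
[ 0.5618 -0.0058 -0.0043] [[0.3, -1.0], [0.1, 0.7], [-1.3, -1.1], [0.3, 0.2], [0.2, 0.6]]
[[ 0.6067 -0.0145]
 [ 0.6339 -0.0116]] 0.005538449081284062
```

The offset is about +3 mm along the rail: within tolerance, but thin given the spread between cameras. I'll nudge the block −y by about 3 mm from its left side, using force to detect contact.

Call:
drive_tool --claw '[0.5, 0.5, 0.5, 0.5, 0.5, 0.5, 0.5, 0.5, 0.5, 0.5]' --linear '[[0, 0.02, 0], [0, 0.03, 0], [0.01, 0.03, 0], [0.03, 0.005, 0], [0.03, 0, 0], [0.03, 0, 0], [0.03, 0, 0], [0.012, 0, 0], [0, 0, 0], [0, 0, 0]]' --twist '[[0, 0, -0.12], [0, 0, -0.12], [0, 0, -0.12], [0, 0, -0.12], [0, 0, -0.12], [0, 0, -0.12], [0, 0, -0.12], [0, 0, -0.12], [0, 0, -0.12], [0, 0, -0.12]]'

```text
time: 17.1
tool_pos: [0.5501, 0.0728, 0.1455]
orientation: [0.001, 0.815, -0.579, -0.001]
force: [0.1, -0.2, -0.9]
width: 0.498
finger_force: 0.0
```

Call:
drive_tool --claw '[0.5, 0.5, 0.5, 0.5, 0.5, 0.5, 0.5, 0.5, 0.5, 0.5]' --linear '[[0, 0, 0], [0, 0, 0], [0, 0, 0], [0, 0, 0], [0, 0, -0.03], [0, 0, -0.03], [0, 0, -0.03], [0, 0, -0.03], [0, 0, -0.025], [0, 0, 0]]' --twist '[[0, 0, -0.12], [0, 0, -0.12], [0, 0, -0.12], [0, 0, -0.011], [0, 0, 0], [0, 0, 0], [0, 0, 0], [0, 0, 0], [0, 0, 0], [0, 0, 0]]'

```text
time: 17.93
tool_pos: [0.5492, 0.0726, 0.0001]
orientation: [-0.001, -0.699, 0.716, 0.0]
force: [-1.0, -0.5, 0.5]
width: 0.503
finger_force: 0.0
```

Call:
drive_tool --claw '[0.5, 0.5, 0.5, 0.5, 0.5, 0.5]' --linear '[[0, 0, 0.008], [0, -0.006, 0], [0, -0.006, 0], [0, -0.005, 0], [0, 0, 0], [0, 0, 0]]' --twist '[[0, 0, -0.008], [0, 0, 0], [0, 0, 0], [0, 0, 0], [0, 0, 0], [0, 0, 0]]'

```text
time: 18.43
tool_pos: [0.5498, 0.0555, 0.0113]
orientation: [0.0, -0.694, 0.72, 0.0]
force: [0.3, 0.8, 0.2]
width: 0.505
finger_force: 0.0
```

Call:
drive_tool --claw '[0.5, 0.5, 0.5, 0.5]' --linear '[[0, -0.001, 0], [0, -0.001, 0], [0, -0.001, 0], [0, -0.001, 0]]' --twist '[[0, 0, 0], [0, 0, 0], [0, 0, 0], [0, 0, 0]]'

```text
time: 18.77
tool_pos: [0.5498, 0.052, 0.0112]
orientation: [-0.0, -0.694, 0.72, 0.0]
force: [0.1, -0.7, -0.1]
width: 0.499
finger_force: 0.0
```

Call:
drive_tool --claw '[0.5, 0.5, 0.5]' --linear '[[0, -0.0008, 0], [0, -0.0007, 0], [0, 0, 0]]' --twist '[[0, 0, 0], [0, 0, 0], [0, 0, 0]]'

```text
time: 19.02
tool_pos: [0.5498, 0.0504, 0.0112]
orientation: [-0.0, -0.694, 0.72, 0.0]
force: [-0.2, 0.1, -1.1]
width: 0.499
finger_force: 0.0
```

Call:
drive_tool --claw '[0.5, 0.5, 0.5]' --linear '[[0, -0.0008, 0], [0, -0.0007, 0], [0, 0, 0]]' --twist '[[0, 0, 0], [0, 0, 0], [0, 0, 0]]'

```text
time: 19.27
tool_pos: [0.5498, 0.0489, 0.0112]
orientation: [-0.0, -0.694, 0.72, 0.0]
force: [-0.2, -0.9, -0.1]
width: 0.5
finger_force: 0.0
```

Call:
drive_tool --claw '[0.5, 0.5, 0.5]' --linear '[[0, -0.0008, 0], [0, -0.0007, 0], [0, 0, 0]]' --twist '[[0, 0, 0], [0, 0, 0], [0, 0, 0]]'

```text
time: 19.52
tool_pos: [0.5498, 0.0474, 0.0113]
orientation: [-0.0, -0.694, 0.72, 0.0]
force: [0.2, 0.1, -0.3]
width: 0.501
finger_force: 0.0
```

Call:
drive_tool --claw '[0.5, 0.5]' --linear '[[0, -0.001, 0], [0, 0, 0]]' --twist '[[0, 0, 0], [0, 0, 0]]'

```text
time: 19.68
tool_pos: [0.5498, 0.0466, 0.0113]
orientation: [0.0, -0.694, 0.72, 0.0]
force: [0.4, 0.6, 0.8]
width: 0.5
finger_force: 0.4
```

Call:
drive_tool --claw '[0.5, 0.5]' --linear '[[0, -0.001, 0], [0, 0, 0]]' --twist '[[0, 0, 0], [0, 0, 0]]'

```text
time: 19.85
tool_pos: [0.55, 0.0459, 0.0113]
orientation: [0.0, -0.694, 0.72, 0.0]
force: [0.1, 2.2, -0.3]
width: 0.501
finger_force: 1.4
```

Contact came at y≈0.0465. Pushing to about 0.0433.

Call:
drive_tool --claw '[0.5, 0.5, 0.5, 0.5, 0.5]' --linear '[[0, -0.0007, 0], [0, -0.0007, 0], [0, -0.0006, 0], [0, -0.0004, 0], [0, 0, 0]]' --twist '[[0, 0, 0], [0, 0, 0], [0, 0, 0], [0, 0, 0], [0, 0, 0]]'

```text
time: 20.27
tool_pos: [0.5499, 0.0431, 0.0113]
orientation: [0.0, -0.694, 0.72, 0.0]
force: [-1.0, 3.1, -0.4]
width: 0.497
finger_force: 1.6
```

Backing off, rising and going round for a final gentle press in x.

Call:
drive_tool --claw '[0.5, 0.5, 0.5, 0.5, 0.5, 0.5, 0.5, 0.5, 0.5, 0.5]' --linear '[[0, 0.003, 0], [0, 0.015, 0], [0, 0.012, 0.01], [0, 0, 0.03], [0, 0, 0.04], [0, 0, 0.04], [0, 0, 0.025], [-0.03, 0, 0], [-0.04, 0, 0], [-0.04, 0, 0]]' --twist '[[0, 0, 0], [0, 0, 0], [0, 0, 0], [0, 0, 0], [0, 0, 0.12], [0, 0, 0.12], [0, 0, 0.12], [0, 0, 0.12], [0, 0, 0.12], [0, 0, 0.12]]'

```text
time: 21.1
tool_pos: [0.4388, 0.0727, 0.1568]
orientation: [0.001, 0.904, -0.427, 0.0]
force: [-0.7, 1.2, 1.4]
width: 0.498
finger_force: 0.0
```

Call:
drive_tool --claw '[0.5, 0.5, 0.5, 0.5, 0.5, 0.5, 0.5, 0.5, 0.5, 0.5]' --linear '[[-0.01, -0.02, 0], [0, -0.03, 0], [0, -0.035, 0], [0, 0, 0], [0, 0, 0], [0, 0, 0], [0, 0, 0], [0, 0, 0], [0, 0, 0], [0, 0, 0]]' --twist '[[0, 0, 0.12], [0, 0, 0.12], [0, 0, 0.12], [0, 0, 0.12], [0, 0, 0.12], [0, 0, 0.12], [0, 0, 0.12], [0, 0, 0.011], [0, 0, 0], [0, 0, 0]]'

```text
time: 21.93
tool_pos: [0.4299, -0.0083, 0.1567]
orientation: [0.0, 1.0, -0.026, 0.0]
force: [-0.9, -0.4, 0.9]
width: 0.499
finger_force: 0.0
```

```bash
python3 - <<'E'
from h import *
c=snap('scene','scene6');d=snap('side','side6')
w=cv2.resize(c['frame'][230:305,275:375],None,fx=5,fy=5,interpolation=cv2.INTER_CUBIC)
v=cv2.resize(d['frame'][195:270,282:342],None,fx=5,fy=5,interpolation=cv2.INTER_CUBIC)
cv2.imwrite('pics/c8.png',np.hstack([w,v]));o=r.get_obs();print(o['tool_pos'],o['orientation'])
E
```

```text
[ 0.42995128 -0.00833711  0.15648566] [ 1.01650185e-04  9.99683090e-01 -2.51733619e-02  1.03530910e-04]
```

View pics/c8.png

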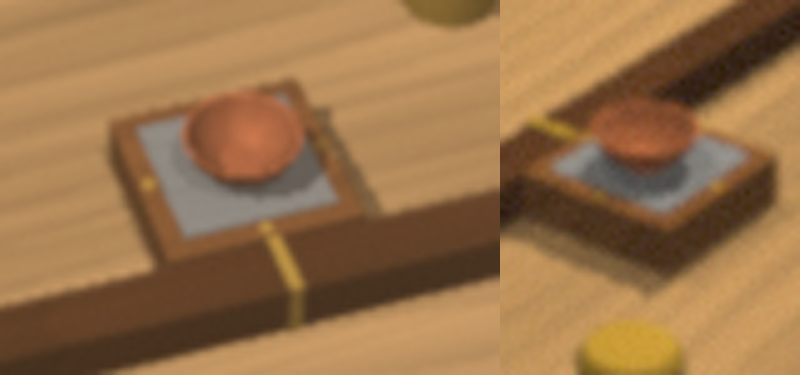

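The dot at (266,228) now lines up with the mark, so the block is centred, and the dish is upright. One last gentle press in x to make sure it is flush.

Call:
drive_tool --claw '[0.5, 0.5, 0.5, 0.5, 0.5, 0.5, 0.5, 0.5, 0.5, 0.5]' --linear '[[0, -0.005, -0.03], [0, 0, -0.03], [0, 0, -0.03], [0, 0, -0.03], [0, 0, -0.02], [0, 0, -0.006], [0.02, 0, 0], [0.025, 0, 0], [0.02, 0, 0], [0.005, 0, 0]]' --twist '[[0, 0, 0.016], [0, 0, 0], [0, 0, 0], [0, 0, 0], [0, 0, 0], [0, 0, 0], [0, 0, 0], [0, 0, 0], [0, 0, 0], [0, 0, 0]]'

```text
time: 22.87
tool_pos: [0.5027, -0.0133, 0.0115]
orientation: [0.0, 1.0, -0.017, 0.001]
force: [0.2, -0.7, 0.1]
width: 0.497
finger_force: 0.0
```

Call:
drive_tool --claw '[0.5, 0.5, 0.5, 0.5, 0.5]' --linear '[[0.003, 0, 0], [0.002, 0, 0], [0.0015, 0, 0], [0.001, 0, 0], [0, 0, 0]]' --twist '[[0, 0, 0], [0, 0, 0], [0, 0, 0], [0, 0, 0], [0, 0, 0]]'

```text
time: 23.28
tool_pos: [0.5073, -0.0133, 0.0106]
orientation: [-0.0, 1.0, -0.016, 0.0]
force: [-0.1, -0.4, -0.6]
width: 0.501
finger_force: 0.0
```

Call:
drive_tool --claw '[0.5, 0.5, 0.5]' --linear '[[0.0008, 0, 0], [0.0005, 0, 0], [0, 0, 0]]' --twist '[[0, 0, 0], [0, 0, 0], [0, 0, 0]]'

```text
time: 23.53
tool_pos: [0.5085, -0.0134, 0.0104]
orientation: [0.0, 1.0, -0.016, -0.0]
force: [-1.3, 0.7, 0.8]
width: 0.499
finger_force: 0.7
```

Call:
drive_tool --claw '[0.5, 0.5]' --linear '[[0.0005, 0, 0], [0, 0, 0]]' --twist '[[0, 0, 0], [0, 0, 0]]'

```text
time: 23.7
tool_pos: [0.5086, -0.0135, 0.0102]
orientation: [0.0, 1.0, -0.016, -0.001]
force: [-5.7, 0.7, 4.3]
width: 0.501
finger_force: 2.8
```

Call:
drive_tool --claw '[0.5, 0.5]' --linear '[[0.0005, 0, 0], [0, 0, 0]]' --twist '[[0, 0, 0], [0, 0, 0]]'

```text
time: 23.87
tool_pos: [0.5086, -0.0135, 0.0102]
orientation: [0.0, 1.0, -0.016, -0.001]
force: [-7.7, 1.8, 6.0]
width: 0.496
finger_force: 4.0
```

It is firm against the rail at the same x as before. Retreating.

Call:
drive_tool --claw '[0.5, 0.5, 0.5, 0.5, 0.5, 0.5, 0.5, 0.5, 0.5, 0.5]' --linear '[[-0.002, 0, 0], [-0.01, 0, 0], [-0.03, 0, 0], [-0.03, 0, 0], [-0.02, 0, 0.01], [0, 0, 0.03], [0, 0, 0.04], [0, 0, 0.04], [0, 0, 0.03], [0, 0, 0]]' --twist '[[0, 0, 0], [0, 0, 0], [0, 0, 0], [0, 0, 0], [0, 0, 0], [0, 0, 0], [0, 0, 0], [0, 0, 0], [0, 0, 0], [0, 0, 0]]'

```text
time: 24.7
tool_pos: [0.4209, -0.0132, 0.168]
orientation: [-0.001, 1.0, -0.016, 0.006]
force: [0.4, 0.4, -0.0]
width: 0.502
finger_force: 0.0
```

Call:
drive_tool --claw '[0.5, 0.5, 0.5, 0.5]' --linear '[[0, 0, 0], [0, 0, 0], [0, 0, 0], [0, 0, 0]]' --twist '[[0, 0, 0], [0, 0, 0], [0, 0, 0], [0, 0, 0]]'

```text
time: 25.03
tool_pos: [0.4173, -0.0135, 0.159]
orientation: [0.0, 1.0, -0.016, -0.001]
force: [-0.4, -0.3, -1.2]
width: 0.503
finger_force: 0.0
```

```bash
python3 - <<'E'
from h import *
c=snap('scene','scene7'); p=np.load('pics/scene6.npz')['frame']
d=np.abs(c['frame'][235:305,280:370].astype(int)-p[235:305,280:370]).max(2)
print('changed px vs previous picture',(d>40).sum(), r.get_obs()['tool_pos'])
print(r.hand_in())
E
```

```text
changed px vs previous picture 0 [ 0.41737271 -0.01353981  0.15914334]
the job is handed in; nothing more can be done
None
```

I handed the job in at about 25 s: by my camera checks the block is flat against the rail and centred on the brass mark to within 1–2 mm, with the dish upright on top and the hand clear; no verdict came back from the judge.

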